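# Dip the pastry brush and lay it on its rest

## Task

Get the pastry brush ready for glazing: take it off the steel drying rack, dip its red head into the open white pot, at least a third of the way down, hold it there for a moment (half a second will do) and lift it out clear. Then set the brush down on the pale wooden brush rest, handle lying in both forks near its middle and head hanging down over either end, and let go only once it lies there. Do not drop the brush or shove or tip the pot, and leave the jar, bottle and eggs alone.

Things in the scene. Friction and masses are not known exactly. Their poses are not given: they have to be found in the camera images.
- brush: Pastry brush, about 90 g, starting on the steel rack. Dark wooden handle 16 wide (y) x 18 mm high, from x = -110 to +75, z = 0 to 18 mm; origin on its underside near the balance point (grip here, between the forks, closing along y). x points to the head, z up. Steel neck bends down to a red head, 13 (x) x 36 (y) mm, centred at x = 120, z = -15 to -72 mm.
- brush_tip (a point): Lowest middle point of the red brush head, at (120, 0, -72) mm in the brush's frame.
- rack: Drying rack, grey steel forks on a dark foot, fixed; the brush starts on it. Foot 130 x 70 x 12 mm (origin: centre of its underside) with two upright forks, 8 mm thick, at x = -42 and +42 mm. Flat seats 24 mm wide (y), 100 mm above the counter; splayed horns widen to about 45 mm at the mouth, 122 mm up. The handle lies along x. Free space between the forks down to the foot.
- rest: Brush rest of pale wood, fixed, where the brush must go: same shape and sizes as the rack (foot 130 x 70 x 12 mm, forks at x = -42 and +42 mm, seats 100 mm above the counter). Origin: centre of the foot's underside; x runs from fork to fork.
- rest_seat (a point): Point midway between the wooden rest's two fork seats, at seat height (100 mm above the counter); axes as the rest's. The brush's origin comes here when it is laid centrally.
- pot: Open round white ceramic pot, loose, about 0.4 kg, empty: 70 mm high, mouth 96 mm across outside and 86 mm inside (tapering a little towards the bottom), floor about 5 mm thick. Origin: centre of its underside.
- pot_rim (a point): Centre of the white pot's mouth, 70 mm above its underside.
- honey_jar: Closed amber honey jar with a brass cap, 72 mm across, 110 mm high; bystander. Origin: centre of its underside.
- syrup_bottle: Closed dark red syrup bottle, 68 mm across, 220 mm high; bystander. Origin: centre of its underside.
- egg_carton: Carton of ten eggs, 260 (x) by 110 (y) by 65 mm high; bystander. Origin: centre of its underside.
There are look-alikes about, which are no part of the job. There is more than one size of the rest; the job needs the smallest.

How it is judged:
By the outcome, as a careful person would: the job done as asked, in the order asked, and still so for the second after the job is handed in, with the robot touching nothing.
It also fails if it takes over 48 s, if anything falls off the work surface, if the arm or the gripper's body presses on something with over 40 N, if the wrist force passes 120 N, or if a joint passes its speed limit or range.

## Robot

A 7-joint arm with a two-finger parallel gripper is mounted at the origin on the work surface. World frame = base frame: x ahead of the robot, y to its left, z up, the work surface at z = 0. Lengths are in m, angles in rad, forces in N, time in s.
With the tool pointing down it reaches from about 0.425 to 0.925 m from the base axis. Payload 6.8 kg.
Tool frame: the origin (TCP) lies at the very end of the fingers, on their centre line; the grasp point (between the pads) lies bot.grip_depth behind it (bot.grip_depth is the distance from the TCP to the grasp point, in m); z points along the fingers, y is the line along which they close (so a half turn about z gives the same grasp; the last joint's range is limited). The gripper opens to 85 mm and grips with 20 to 120 N. Pads are 22 mm wide; open, the fingers measure 114 mm over their backs; the gripper's body (76 mm by 85 mm) begins 54 mm behind the grasp point. The pads swing forward as they close: fully open they stand 13 mm farther back than shut.
Start: joints at [-1.458, 0.477, 0.022, 1.555, -0.011, 1.109, -0.083], TCP at [0.148, 0.659, 0.231] pointing down, gripper open.
Joint ranges: [-2.96, 2.96], [-0.34, 2.1], [-1.41, 1.46], [0.24, 2.44], [-1.37, 4.51], [0.17, 1.92], [-2.96, 2.96]. Speed limits (rad/s): [2.39, 2.39, 3.14, 3.14, 3.14, 3.14, 3.14].

## Interface

Orientations are given as a unit quaternion [w, x, y, z].
In Python, from station import bot gives the robot as it stands.
- The arm moves only by the tool send_rows, never from a script. Its arguments are lists of equal length, an entry for each row: "slide": the shift along the tool's x, y, z in mm, a list of three; "roll": the turn about the tool's z in degrees; "claw": the opening, from 0 (shut) to 1 (fully open). A call has exactly 8 rows; each row is the pose to reach, as a shift and turn from the pose commanded when the call began, along the tool's axes at that moment; what a row does not reach only later rows make up. A row lasts 1/12 s, in which the tool goes at most 41.7 mm and 7.16 degrees, less where a joint would pass 70% of its speed; a pose out of reach is approached as far as the arm can. A call with a gripper value outside its range is refused whole. The fingers move at their own pace and stop on an object; "force" is the grip in N (left out, the last holds). Time passes only in rows, so rows that repeat a pose let the fingers close, or fill a call up. It gives the time, the measured TCP pose, the force, the opening and the grip force at its end, in the units of the state.
- bot.get_obs(): the state, without advancing time (a new reading comes with each control period).
- bot.read_camera(name): name is "scene" or "top" or "wrist"; returns the picture (384x512x3 uint8, red, green, blue); there is no depth.
- bot.camera_model(name): a dict with "camera_matrix" (3x3 intrinsics, pixels), "camera_from_world" (4x4, takes a point from world to camera coordinates). Camera axes: x right, y down, z forward; pixel columns grow to the right and rows downward; lengths in m; the calibration is good to about 2 mm. A picture is of the moment at which its call begins: read the wrist's pose just before it. camera_model takes no time and is no camera call; for the wrist camera it gives the pose at the moment of the call.
- bot.hand_in(): hands the job in; it is judged then, once.
The state is a dict: "t": time; "q": joint angles; "joint_vel": joint speeds; "joint_torque": joint torques, N m; "eef_pos": TCP position; "tool_rot": TCP orientation; "contact_force": force on the tool from outside, world axes, zero at the start; "torque": the same for the moment, N m; "gripper_width": opening from 0.0 (shut) to 1.0 (fully open); "grasp_force": force on a finger pad.
Only numpy, scipy, OpenCV 4.12 (cv2) and the standard library are available. Lean on these libraries where they do the work, as an engineer would, in place of code of your own. Each camera call takes 0.05 s, during which the arm holds its last target. There are 200 camera calls.

## Working session

There is one attempt and no reset: what is moved stays moved. The work goes in short steps, Python scripts to look and compute and a tool call to move; the robot and the scene stay as the last step left them, time stands still between calls to the robot, and variables do not carry over. Pictures are saved under pics/ and viewed, at most 10 in all, crops included, and the job is handed in when it is done.

Besides the shell and the picture viewer there is one more tool, called after ">>>" as name(argument=value, ...), one argument or row to a line, values as JSON. send_rows: Moves the arm, as the interface text tells. Its arguments: {"type":"object","properties":{"slide":{"type":"array","items":{"type":"array","items":{"type":"number"}}},"roll":{"type":"array","items":{"type":"number"}},"claw":{"type":"array","items":{"type":"number"}},"force":{"type":"number"}},"required":["slide","roll","claw"]}

```bash
mkdir -p pics; python3 - <<'E'
from station import bot
import cv2,numpy as np
o=bot.get_obs();print({k:np.round(o[k],3) for k in('t','eef_pos','tool_rot','gripper_width')},bot.grip_depth)
for n in('scene','top'):
    im=bot.read_camera(n);cv2.imwrite(f'pics/{n}0.png',cv2.resize(im[:,:,::-1],(800,600),interpolation=cv2.INTER_CUBIC))
    m=bot.camera_model(n);print(np.round(m['camera_matrix'],1).tolist(),np.round(m['camera_from_world'],3).tolist())
E
```

```text
{'t': np.float64(0.0), 'eef_pos': array([0.148, 0.658, 0.23 ]), 'tool_rot': array([-0.   ,  0.11 ,  0.994, -0.001]), 'gripper_width': np.float64(1.003)} 0.0187
[[370.1, 0.0, 253.1], [0.0, 370.1, 189.5], [0.0, 0.0, 1.0]] [[-0.769, 0.639, -0.021, 0.367], [0.366, 0.413, -0.834, -0.102], [-0.524, -0.649, -0.551, 1.626], [0.0, 0.0, 0.0, 1.0]]
[[467.7, 0.0, 256.5], [0.0, 467.7, 189.6], [0.0, 0.0, 1.0]] [[-0.019, -1.0, -0.006, 0.008], [-0.989, 0.019, -0.144, 0.487], [0.144, 0.003, -0.99, 1.811], [0.0, 0.0, 0.0, 1.0]]
```

View pics/scene0.png

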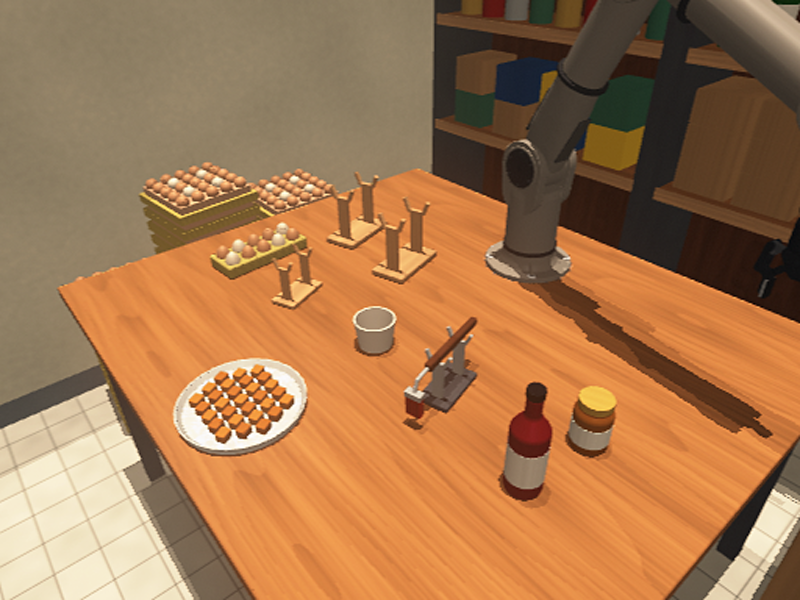

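View pics/top0.png

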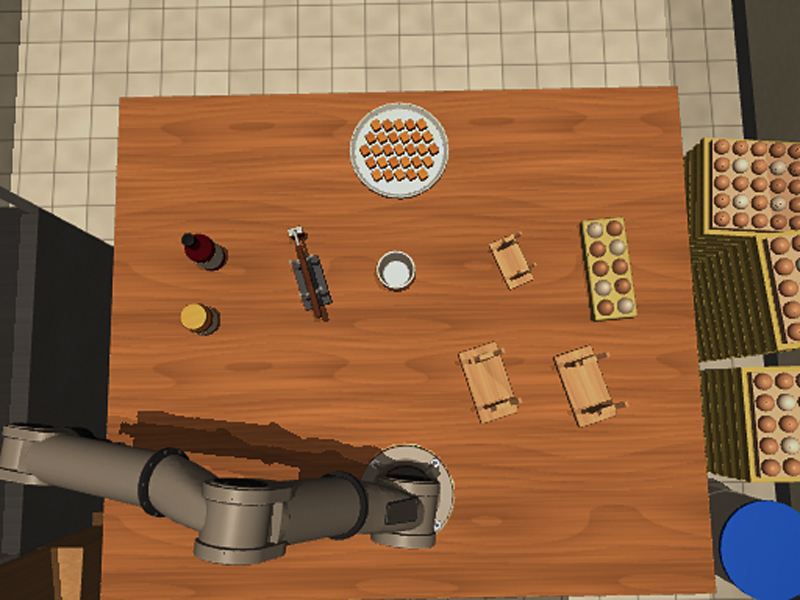

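The scene shows three wooden rests (top view): small at (512,262), larger ones at (489,382) and (585,385). The brush lies on the grey rack at (308,272), and its head is at (297,235). The white pot is at (396,270). Other round or light things are the plate at (399,150) and the carton at (608,268). I choose the small rest at (512,262) and check it in close crops.

```bash
python3 - <<'E'
from station import bot
import cv2
for n,(a,b,c,d),s in(('top',(175,135,355,215),4.4),('scene',(170,150,310,272),4.9)):
    im=bot.read_camera(n)[b:d,a:c,::-1];cv2.imwrite(f'pics/{n}1.png',cv2.resize(im,None,fx=s,fy=s,interpolation=cv2.INTER_CUBIC))
E
```

```text
(no output)
```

View pics/top1.png

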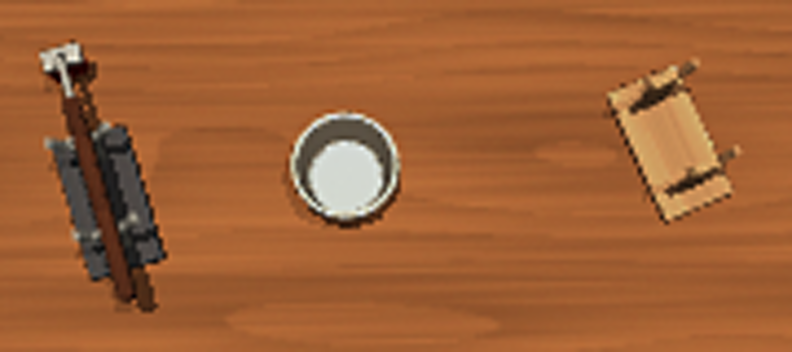

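View pics/scene1.png

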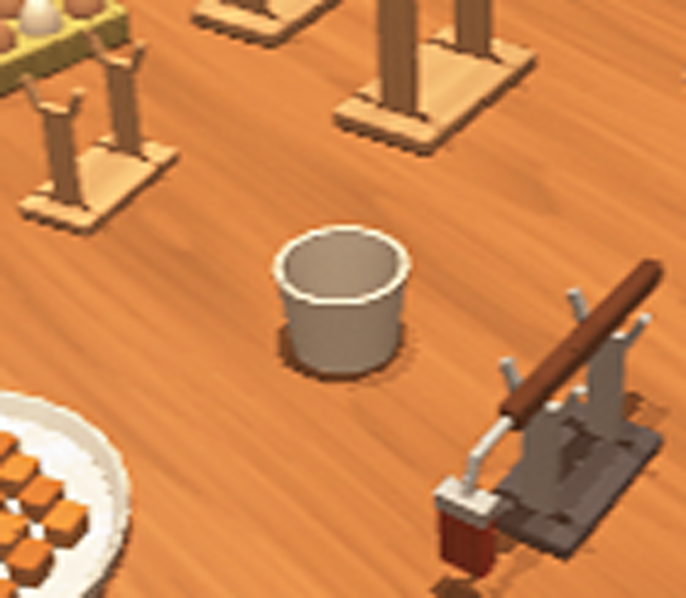

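The small rest is confirmed: its foot corners are at (608,95), (674,65), (733,192) and (668,221) in the top crop. The handle ends are at (68,97) and (123,298) in the top crop, (512,410) and (655,268) in the scene crop. The pot mouth is at (346,166) top, (342,265) scene.

```bash
cat >h.py <<'E'
from station import bot
import cv2,numpy as np
def P(n):
    m=bot.camera_model(n);return m['camera_matrix']@np.array(m['camera_from_world'])[:3]
def tri(P1,a,P2,b):
    X=cv2.triangulatePoints(P1,P2,np.array(a,float).reshape(2,1),np.array(b,float).reshape(2,1));return (X[:3]/X[3]).ravel()
def atz(P,uv,z):
    H=np.c_[P[:,0],P[:,1],P[:,2]*z+P[:,3]];v=np.linalg.solve(H,[*uv,1]);return v[:2]/v[2]
E
python3 - <<'E'
from h import *
T=lambda u,v:(175+(u+.5)/4.4-.5,135+(v+.5)/4.4-.5)
S=lambda u,v:(170+(u+.5)/4.9-.5,150+(v+.5)/4.9-.5)
Pt,Ps=P('top'),P('scene')
np.set_printoptions(precision=4,suppress=True)
for n,a,b in(('head end',(68,97),(512,408)),('rear',(123,298),(655,268)),('potrim',(346,166),(342,265)),('restL',(608,95),(22,205)),('restF',(668,221),(178,155))):
    print(n,tri(Pt,T(*a),Ps,S(*b)))
for z,L in((.118,[(68,97),(123,298)]),(.07,[(346,166)]),(.012,[(50,143),(125,125),(165,258),(95,280)]),(.012,[(608,95),(674,65),(733,192),(668,221)])):
    p=np.array([atz(Pt,T(*a),z) for a in L]);print(z,p.tolist(),p.mean(0));
    d=p[0]-p[-1];print(np.degrees(np.arctan2(d[1],d[0])),np.linalg.norm(d))
m=bot.camera_model('wrist');E=np.array(m['camera_from_world']);o=bot.get_obs()
print(m['camera_matrix'],-E[:3,:3].T@E[:3,3],E[2,:3],E[0,:3])
from scipy.spatial.transform import Rotation as R
print(R.from_quat(np.r_[o['tool_rot'][1:],o['tool_rot'][0]]).as_matrix())
E
```

```text
head end [0.6059 0.2503 0.1161]
rear [0.4312 0.2029 0.1098]
potrim [0.5498 0.0107 0.0654]
restL [ 0.6364 -0.2406  0.0243]
restF [ 0.5039 -0.2816  0.0017]
0.118 [[0.6065725927861207, 0.24898871435529352], [0.43042172894538083, 0.20166915919608014]] [0.5185 0.2253]
15.036433284757731 0.18239590766326072
0.07 [[0.5499691342406638, 0.00979269684468435]] [0.55   0.0098]
0.0 0.0
0.012 [[0.5873389639562527, 0.2809701539147867], [0.6027805980738559, 0.2122264857905036], [0.47899749558330973, 0.17614381702756632], [0.46008972407095544, 0.23973397803059815]] [0.5323 0.2273]
17.95534869769091 0.1337639385370275
0.012 [[0.6220791232112407, -0.2311343808036186], [0.6490219004469542, -0.29275597209021287], [0.5296601511408005, -0.3416358247027196], [0.5040975308859801, -0.281429120703547]] [ 0.5762 -0.2867]
23.088217460176487 0.12825450085359752
[[337.8473   0.     254.8213]
 [  0.     337.8473 188.3298]
 [  0.       0.       1.    ]] [0.0705 0.6766 0.374 ] [ 0.2951 -0.0681 -0.953 ] [ 0.2196  0.9756 -0.0017]
[[-0.9757  0.219  -0.0001]
 [ 0.219   0.9757 -0.0011]
 [-0.0001 -0.0011 -1.    ]]
```

>>> send_rows(
  slide=[
    [-32,-23,-5],
    [-64,-45,-10],
    [-96,-68,-15],
    [-128,-90,-20],
    [-160,-113,-20],
    [-192,-136,-20],
    [-224,-158,-20],
    [-256,-181,-20],
  ],
  roll=[0,0,0,0,0,0,0,0],
  claw=[1,1,1,1,1,1,1,1],
  force=60,
)

```text
t: 0.87
eef_pos: [0.3589, 0.4244, 0.2514]
tool_rot: [-0.0, 0.11, 0.994, 0.0]
contact_force: [-0.1, 0.4, 0.7]
gripper_width: 0.998
grasp_force: 0.0
```

>>> send_rows(
  slide=[
    [-32,-23,0],
    [-64,-45,0],
    [-96,-68,0],
    [-128,-90,0],
    [-160,-113,0],
    [-192,-136,0],
    [-215,-152,0],
    [-215,-152,0],
  ],
  roll=[-4,-8,-12,-16,-20,-24,-28,-28],
  claw=[1,1,1,1,1,1,1,1],
)

```text
t: 1.53
eef_pos: [0.5387, 0.2233, 0.2514]
tool_rot: [0.001, -0.13, 0.991, -0.002]
contact_force: [0.6, -0.9, -0.0]
gripper_width: 1.002
grasp_force: 0.0
```

```bash
cat >>h.py <<'E'
from scipy.spatial.transform import Rotation as R
np.set_printoptions(precision=4,suppress=True)
def pose():
    o=bot.get_obs();q=o['tool_rot'];return np.array(o['eef_pos']),R.from_quat([*q[1:],q[0]]).as_matrix(),o
def shot(f):
    M=P('wrist');im=bot.read_camera('wrist');np.save(f'pics/{f}.npy',M);cv2.imwrite(f'pics/{f}.png',cv2.resize(im[:,:,::-1],(800,600),interpolation=cv2.INTER_CUBIC))
def px(u,v): return ((u+.5)*.64-.5,(v+.5)*.64-.5)
E
python3 - <<'E'
from h import *
p,r,o=pose();print(o['t'],p,r,o['q']);shot('w1')
E
```

```text
1.5333 [0.5387 0.2233 0.2514] [[-0.9661 -0.2582  0.0024]
 [-0.2582  0.9661 -0.003 ]
 [-0.0015 -0.0035 -1.    ]] [-0.6498  0.3074  0.185   1.7699 -0.0592  1.0693  1.3871]
```

View pics/w1.png

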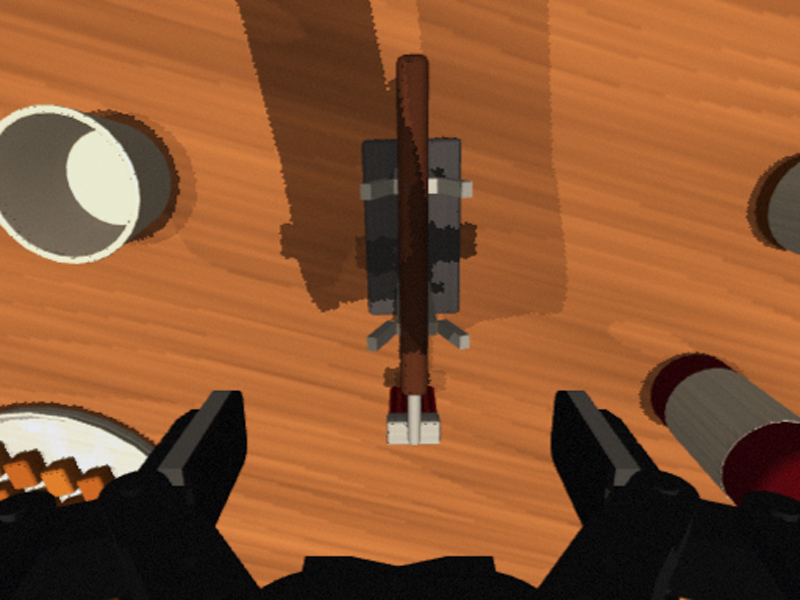

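The wrist view shows the handle's rear end at (412,57) and front end at (414,393). Horn tips are at (361,190), (472,188), (375,342) and (462,342). The pot rim passes through (45,105), (139,205) and (75,263).

```bash
python3 - <<'E'
from h import *
from scipy.optimize import least_squares
M=np.load('pics/w1.npy');Pt=P('top')
T=lambda u,v:(175+(u+.5)/4.4-.5,135+(v+.5)/4.4-.5)
print(tri(M,px(414,393),Pt,T(68,97)),tri(M,px(412,57),Pt,T(123,298)))
f=atz(M,px(414,393),.118);b=atz(M,px(412,57),.118);d=f-b;L=np.linalg.norm(d)
print(f,b,L,np.degrees(np.arctan2(d[1],d[0])),'origin',f-.075*d/L,b+.11*d/L)
for a in((361,190),(472,188),(375,342),(462,342)):print('horn',atz(M,px(*a),.122))
c=[(45,105),(139,205),(75,263),(0,118),(110,130),(124,243),(0,218)]
for z in(.07,.065):
    w=np.array([atz(M,px(*a),z) for a in c]);s=least_squares(lambda v:np.hypot(*(w-v[:2]).T)-v[2],[.55,.01,.048]);print(z,s.x,s.fun)
p,r,o=pose()
E
```

```text
[0.6089 0.2513 0.1072] [0.4302 0.2017 0.1194]
[0.6034 0.2509] [0.4298 0.202 ] 0.1803245876024662 15.74745592758002 origin [0.5312 0.2306] [0.5357 0.2318]
horn [0.497  0.1934]
horn [0.4815 0.2478]
horn [0.5764 0.2208]
horn [0.5638 0.2677]
0.07 [0.5484 0.015  0.0474] [-0.0009 -0.0007  0.0007  0.0012  0.0003  0.0003 -0.001 ]
0.065 [0.5498 0.0121 0.0481] [-0.0009 -0.0007  0.0007  0.0013  0.0003  0.0003 -0.001 ]
```

>>> send_rows(
  slide=[
    [3,8,20],
    [3,8,50],
    [3,8,80],
    [3,8,110],
    [3,8,135],
    [3,8,152],
    [3,8,161],
    [3,8,161],
  ],
  roll=[-0.8,-0.8,-0.8,-0.8,-0.8,-0.8,-0.8,-0.8],
  claw=[1,1,1,1,1,1,1,1],
)

```text
t: 2.25
eef_pos: [0.5275, 0.2379, 0.0883]
tool_rot: [-0.002, -0.141, 0.99, -0.0]
contact_force: [0.3, 0.4, -0.1]
gripper_width: 1.001
grasp_force: 0.0
```

>>> send_rows(
  slide=[
    [0,0,0],
    [0,0,0],
    [0,0,0],
    [0,0,0],
    [0,0,0],
    [0,0,0],
    [0,0,0],
    [0,0,0],
  ],
  roll=[0,0,0,0,0,0,0,0],
  claw=[0.5,0.4,0.3,0.2,0.1,0,0,0],
  force=60,
)

```text
t: 2.92
eef_pos: [0.5302, 0.2372, 0.0912]
tool_rot: [0.001, -0.14, 0.99, 0.0]
contact_force: [-0.0, -2.2, 5.4]
gripper_width: 0.173
grasp_force: 58.7
```

>>> send_rows(
  slide=[
    [0,0,-4],
    [0,0,-12],
    [0,0,-25],
    [0,0,-45],
    [0,0,-70],
    [0,0,-95],
    [0,0,-115],
    [0,0,-120],
  ],
  roll=[0,0,0,0,0,0,0,0],
  claw=[0,0,0,0,0,0,0,0],
)

```text
t: 3.58
eef_pos: [0.531, 0.2385, 0.2144]
tool_rot: [0.003, -0.14, 0.99, 0.001]
contact_force: [0.6, 0.4, -0.9]
gripper_width: 0.174
grasp_force: 58.4
```

>>> send_rows(
  slide=[
    [6,-12,0],
    [18,-34,0],
    [35,-65,0],
    [53,-98,0],
    [70,-131,0],
    [88,-164,0],
    [103,-192,0],
    [115,-214,0],
  ],
  roll=[-1,-4,-8,-12,-17,-22,-26,-29],
  claw=[0,0,0,0,0,0,0,0],
)

```text
t: 4.25
eef_pos: [0.477, -0.0029, 0.2098]
tool_rot: [-0.001, -0.385, 0.923, 0.0]
contact_force: [-0.5, 0.2, -0.7]
gripper_width: 0.174
grasp_force: 58.5
```

>>> send_rows(
  slide=[
    [0,0,0],
    [0,0,0],
    [0,0,0],
    [0,0,0],
    [0,0,0],
    [0,0,0],
    [0,0,0],
    [0,0,0],
  ],
  roll=[0,0,0,0,0,0,0,0],
  claw=[0,0,0,0,0,0,0,0],
)

```text
t: 4.92
eef_pos: [0.4786, 0.0004, 0.2102]
tool_rot: [-0.0, -0.384, 0.923, 0.0]
contact_force: [1.4, -0.7, -0.2]
gripper_width: 0.178
grasp_force: 58.5
```

```bash
python3 - <<'E'
from h import *
p,r,o=pose();print(o['t'],p,r,o['q'],o['grasp_force'],o['gripper_width']);shot('w2')
D=np.array([.549-.0859,.012-.0859,p[2]])-p;print(r.T@D*1000)
E
```

```text
4.9167 [0.4786 0.0004 0.2102] [[-0.7048 -0.7094 -0.0001]
 [-0.7094  0.7048  0.    ]
 [ 0.0001  0.0001 -1.    ]] [-0.3054  0.175   0.1962  2.0455 -0.0425  0.925   2.2729] 58.49932551383972 0.1777358568181694
[ 63.5881 -41.3848  -0.0001]
```

View pics/w2.png

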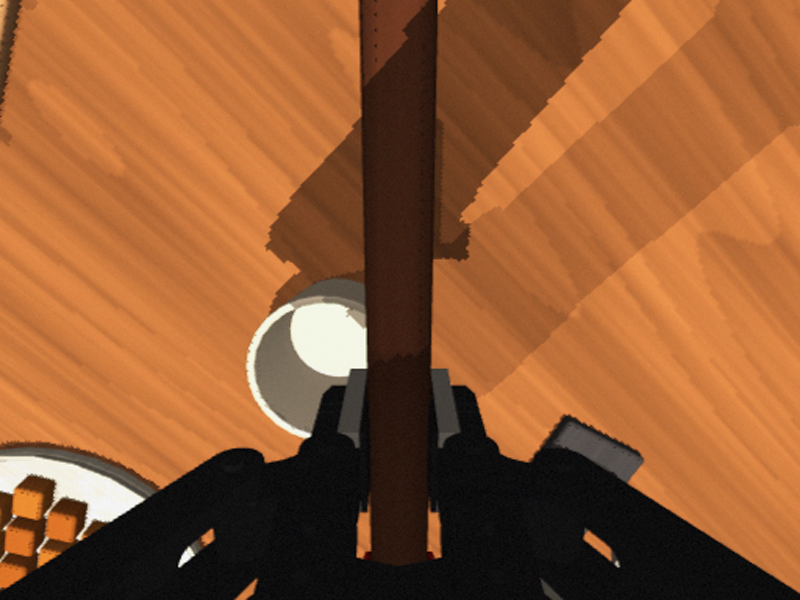

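>>> send_rows(
  slide=[
    [5,-3,0],
    [16,-10,0],
    [30,-19,0],
    [44,-28,0],
    [56,-36,0],
    [64,-41,0],
    [64,-41,0],
    [64,-41,0],
  ],
  roll=[0,0,0,0,0,0,0,0],
  claw=[0,0,0,0,0,0,0,0],
)

```text
t: 5.63
eef_pos: [0.4624, -0.0745, 0.2103]
tool_rot: [0.0, -0.383, 0.924, 0.0]
contact_force: [0.1, -0.5, -0.7]
gripper_width: 0.174
grasp_force: 58.5
```

```bash
python3 - <<'E'
from h import *
p,r,o=pose();print(o['t'],p,r[:2,0],o['grasp_force'])
print((np.r_[p[:2],0]-r[:,0]*.1215)[:2])
s=bot.read_camera('scene')[150:250,190:310];t=bot.read_camera('top')[135:235,210:310]
cv2.imwrite('pics/c3.png',np.hstack([cv2.resize(a[:,:,::-1],None,fx=k,fy=4,interpolation=cv2.INTER_CUBIC) for a,k in((s,4),(t,3.2))]))
E
```

```text
5.6333 [ 0.4624 -0.0745  0.2103] [-0.706  -0.7082] 58.508405685424805
[0.5482 0.0116]
```

View pics/c3.png

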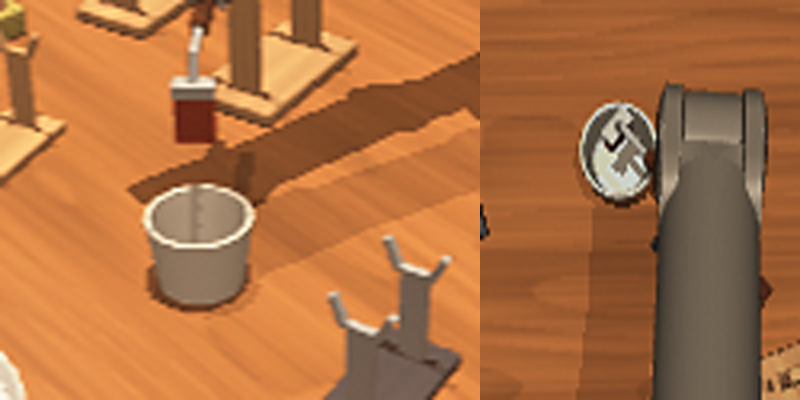

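The head at (195,110) hangs above the pot mouth, centred at (199,215) in the scene crop. The top crop also shows it within the rim, so I dip now.

>>> send_rows(
  slide=[
    [0,0,8],
    [0,0,24],
    [0,0,44],
    [0,0,64],
    [0,0,84],
    [0,0,100],
    [0,0,110],
    [0,0,114],
  ],
  roll=[0,0,0,0,0,0,0,0],
  claw=[0,0,0,0,0,0,0,0],
)

```text
t: 6.4
eef_pos: [0.4615, -0.0737, 0.0945]
tool_rot: [-0.001, -0.384, 0.923, 0.001]
contact_force: [-0.3, 0.5, -1.6]
gripper_width: 0.171
grasp_force: 58.5
```

>>> send_rows(
  slide=[
    [0,0,0],
    [0,0,0],
    [0,0,0],
    [0,0,0],
    [0,0,0],
    [0,0,0],
    [0,0,0],
    [0,0,0],
  ],
  roll=[0,0,0,0,0,0,0,0],
  claw=[0,0,0,0,0,0,0,0],
)

```text
t: 7.07
eef_pos: [0.4625, -0.0744, 0.0965]
tool_rot: [0.0, -0.384, 0.923, -0.0]
contact_force: [0.3, 0.2, -1.6]
gripper_width: 0.175
grasp_force: 58.5
```

>>> send_rows(
  slide=[
    [0,0,0],
    [0,0,0],
    [0,0,0],
    [0,0,0],
    [0,0,0],
    [0,0,0],
    [0,0,0],
    [0,0,0],
  ],
  roll=[0,0,0,0,0,0,0,0],
  claw=[0,0,0,0,0,0,0,0],
)

```text
t: 7.73
eef_pos: [0.4624, -0.0744, 0.0963]
tool_rot: [-0.0, -0.384, 0.923, 0.0]
contact_force: [-0.6, -0.2, -0.2]
gripper_width: 0.176
grasp_force: 58.5
```

```bash
python3 - <<'E'
from h import *
p,r,o=pose();print(o['t'],p,o['contact_force'],o['grasp_force'])
s=bot.read_camera('scene')[150:250,190:310]
cv2.imwrite('pics/c4.png',cv2.resize(s[:,:,::-1],None,fx=5,fy=5,interpolation=cv2.INTER_CUBIC))
E
```

```text
7.7333 [ 0.4624 -0.0744  0.0963] [-0.5839 -0.2294 -0.2171] 58.506760597229004
```

View pics/c4.png

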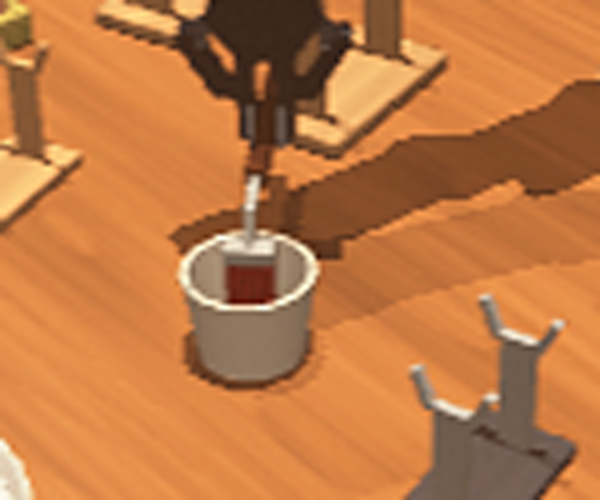

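The red head is well inside the pot at (250,283) and the pot has not moved. Next I lift it clear and hover beside the small rest.

>>> send_rows(
  slide=[
    [0,0,-6],
    [0,0,-20],
    [0,0,-40],
    [0,0,-62],
    [0,0,-84],
    [0,0,-104],
    [0,0,-116],
    [0,0,-120],
  ],
  roll=[0,0,0,0,0,0,0,0],
  claw=[0,0,0,0,0,0,0,0],
)

```text
t: 8.45
eef_pos: [0.4636, -0.0745, 0.2188]
tool_rot: [0.002, -0.384, 0.923, -0.001]
contact_force: [-0.2, -0.2, -0.4]
gripper_width: 0.177
grasp_force: 58.5
```

>>> send_rows(
  slide=[
    [3,-10,0],
    [9,-34,0],
    [17,-65,0],
    [25,-98,0],
    [32,-127,0],
    [37,-147,0],
    [40,-157,0],
    [40,-157,0],
  ],
  roll=[1,4,8,12,17,20,22,22],
  claw=[0,0,0,0,0,0,0,0],
)

```text
t: 9.12
eef_pos: [0.5454, -0.2161, 0.2151]
tool_rot: [-0.001, -0.198, 0.98, -0.001]
contact_force: [-0.4, -0.1, -0.9]
gripper_width: 0.179
grasp_force: 58.6
```

>>> send_rows(
  slide=[
    [0,0,0],
    [0,0,0],
    [0,0,0],
    [0,0,0],
    [0,0,0],
    [0,0,0],
    [0,0,0],
    [0,0,0],
  ],
  roll=[0,0,0,0,0,0,0,0],
  claw=[0,0,0,0,0,0,0,0],
)

```text
t: 9.78
eef_pos: [0.5455, -0.2133, 0.2164]
tool_rot: [0.0, -0.201, 0.98, 0.0]
contact_force: [0.3, -0.1, -1.0]
gripper_width: 0.176
grasp_force: 58.6
```

```bash
python3 - <<'E'
from h import *
p,r,o=pose();print(o['t'],p,r[:2,0],o['q'],o['grasp_force']);shot('w3')
E
```

```text
9.7833 [ 0.5455 -0.2133  0.2164] [-0.9194 -0.3934] [-0.0374  0.3593  0.3883  1.8121 -0.1589  1.0005  2.3896] 58.59260022640228
```

View pics/w3.png

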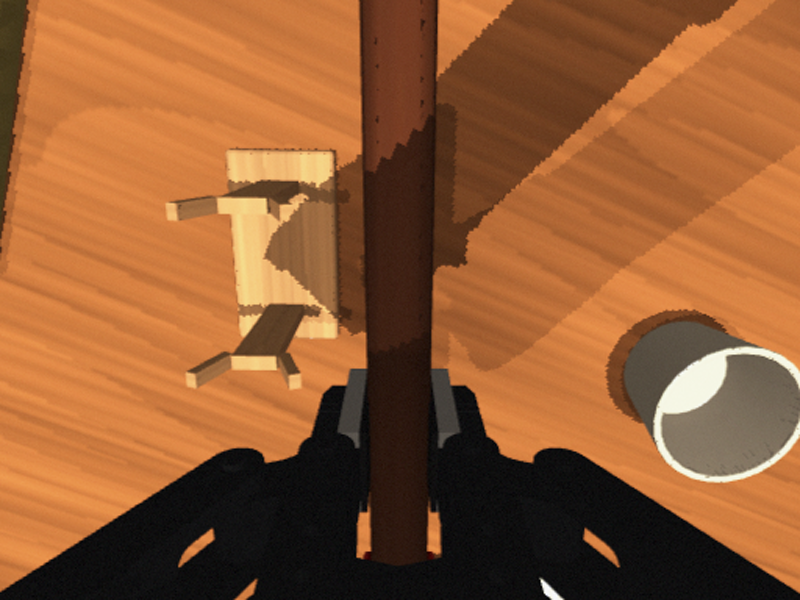

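The rest lies at left: foot corners (227,150), (334,151), (338,338) and (240,336). The seats are at about (257,362) (head side) and (243,206) (rear side), and left horn tips are at (170,212) and (190,380).

```bash
python3 - <<'E'
from h import *
M=np.load('pics/w3.npy');Ps=P('scene');Pt=P('top')
S=lambda u,v:(170+(u+.5)/4.9-.5,150+(v+.5)/4.9-.5)
T=lambda u,v:(175+(u+.5)/4.4-.5,135+(v+.5)/4.4-.5)
for n,a,b in(('seatF',(257,362),(60,105)),('seatR',(243,206),(122,62)),('hornFL',(190,381),(78,95)),('hornFR',(294,382),(28,82))):print(n,tri(M,px(*a),Ps,S(*b)))
w=np.array([atz(M,px(*a),.012) for a in((227,150),(334,151),(338,338),(240,336))]);print(w,w.mean(0))
for i,j in((3,0),(2,1)):d=w[i]-w[j];print(np.linalg.norm(d),np.degrees(np.arctan2(d[1],d[0])))
d=w[0]-w[1];print(np.linalg.norm(d))
sf,sr=atz(M,px(257,362),.1),atz(M,px(243,206),.1)
d=sf-sr;print(sf,sr,(sf+sr)/2,np.linalg.norm(d),np.degrees(np.arctan2(d[1],d[0])))
print('hornF mid',(atz(M,px(190,381),.122)+atz(M,px(294,382),.122))/2)
E
```

```text
seatF [ 0.6119 -0.2646  0.101 ]
seatR [ 0.5355 -0.2976  0.0973]
hornFL [ 0.6082 -0.2762  0.115 ]
hornFR [ 0.6228 -0.255   0.1233]
[[ 0.5283 -0.3375]
 [ 0.5021 -0.2747]
 [ 0.6207 -0.2261]
 [ 0.6466 -0.2906]] [ 0.5744 -0.2822]
0.12729728096715665 21.64432735088211
0.12816409575784385 22.278766598580365
0.06801962698866487
[ 0.6133 -0.2653] [ 0.5365 -0.2983] [ 0.5749 -0.2818] 0.08360097284871121 23.183054114439216
hornF mid [ 0.6144 -0.2669]
```

>>> send_rows(
  slide=[
    [0,-6,0],
    [1,-20,0],
    [1,-38,0],
    [2,-56,0],
    [2,-68,0],
    [2,-75,0],
    [2,-75,0],
    [2,-75,0],
  ],
  roll=[0.5,0.5,0.5,0.5,0.5,0.5,0.5,0.5],
  claw=[0,0,0,0,0,0,0,0],
)

```text
t: 10.5
eef_pos: [0.573, -0.2833, 0.216]
tool_rot: [-0.0, -0.196, 0.981, 0.0]
contact_force: [-0.4, 1.1, -0.6]
gripper_width: 0.175
grasp_force: 58.6
```

>>> send_rows(
  slide=[
    [0,0,8],
    [0,0,24],
    [0,0,44],
    [0,0,64],
    [0,0,80],
    [0,0,90],
    [0,0,95],
    [0,0,95],
  ],
  roll=[0,0,0,0,0,0,0,0],
  claw=[0,0,0,0,0,0,0,0],
)

```text
t: 11.17
eef_pos: [0.5726, -0.2823, 0.1202]
tool_rot: [-0.001, -0.197, 0.98, 0.001]
contact_force: [-0.1, 0.0, -0.9]
gripper_width: 0.179
grasp_force: 58.6
```

```bash
python3 - <<'E'
from h import *
p,r,o=pose();print(o['t'],p,r[:2,0],o['contact_force'])
a=np.degrees(np.arctan2(-r[1,0],-r[0,0]));print(a,r.T@(np.r_[.5733,-.2826,.092]-p)*1000)
E
```

```text
11.1667 [ 0.5726 -0.2823  0.1202] [-0.9226 -0.3857] [-0.1299  0.0419 -0.9228]
22.689348122255375 [-0.5455 -0.5747 28.1802]
```

Aligned; I lower the last part slowly and watch the force.

>>> send_rows(
  slide=[
    [0,0,4],
    [0,0,9],
    [0,0,14],
    [0,0,18],
    [0,0,21],
    [0,0,24],
    [0,0,25],
    [0,0,25],
  ],
  roll=[0,0,0,0,0,0,0,0],
  claw=[0,0,0,0,0,0,0,0],
)

```text
t: 11.83
eef_pos: [0.573, -0.2831, 0.096]
tool_rot: [-0.0, -0.196, 0.981, 0.0]
contact_force: [0.7, 1.5, -0.6]
gripper_width: 0.174
grasp_force: 58.6
```

>>> send_rows(
  slide=[
    [0,0,1],
    [0,0,1],
    [0,0,2],
    [0,0,2],
    [0,0,3],
    [0,0,3],
    [0,0,3],
    [0,0,3],
  ],
  roll=[0,0,0,0,0,0,0,0],
  claw=[0,0,0,0,0,0,0,0],
)

```text
t: 12.5
eef_pos: [0.5731, -0.2832, 0.0933]
tool_rot: [-0.0, -0.196, 0.981, 0.0]
contact_force: [0.4, 0.7, -1.5]
gripper_width: 0.175
grasp_force: 58.6
```

>>> send_rows(
  slide=[
    [0,0,0.5],
    [0,0,1],
    [0,0,1.5],
    [0,0,2],
    [0,0,2],
    [0,0,2],
    [0,0,2],
    [0,0,2],
  ],
  roll=[0,0,0,0,0,0,0,0],
  claw=[0,0,0,0,0,0,0,0],
)

```text
t: 13.17
eef_pos: [0.5732, -0.2832, 0.0913]
tool_rot: [0.0, -0.196, 0.981, -0.0]
contact_force: [-1.0, -0.1, -0.8]
gripper_width: 0.175
grasp_force: 58.8
```

>>> send_rows(
  slide=[
    [0,0,0.5],
    [0,0,1],
    [0,0,1.5],
    [0,0,2],
    [0,0,2],
    [0,0,2],
    [0,0,2],
    [0,0,2],
  ],
  roll=[0,0,0,0,0,0,0,0],
  claw=[0,0,0,0,0,0,0,0],
)

```text
t: 13.83
eef_pos: [0.5732, -0.2832, 0.0911]
tool_rot: [0.0, -0.196, 0.981, 0.0]
contact_force: [-4.5, 2.6, 14.2]
gripper_width: 0.174
grasp_force: 60.9
```

It rests on the seats: 14 N upward with the TCP at 0.0911, the same height as on the rack. I ease off and open.

>>> send_rows(
  slide=[
    [0,0,-1],
    [0,0,-1.5],
    [0,0,-1.5],
    [0,0,-1.5],
    [0,0,-1.5],
    [0,0,-1.5],
    [0,0,-1.5],
    [0,0,-1.5],
  ],
  roll=[0,0,0,0,0,0,0,0],
  claw=[0,0,0.2,0.25,0.35,0.5,0.7,0.8],
  force=20,
)

```text
t: 14.5
eef_pos: [0.5731, -0.2832, 0.0907]
tool_rot: [-0.0, -0.196, 0.981, 0.0]
contact_force: [0.7, 0.5, -0.3]
gripper_width: 0.764
grasp_force: 0.0
```

>>> send_rows(
  slide=[
    [0,0,0],
    [0,0,0],
    [0,0,-4],
    [0,0,-14],
    [0,0,-30],
    [0,0,-55],
    [0,0,-80],
    [0,0,-100],
  ],
  roll=[0,0,0,0,0,0,0,0],
  claw=[1,1,1,1,1,1,1,1],
)

```text
t: 15.17
eef_pos: [0.5736, -0.2837, 0.1937]
tool_rot: [0.001, -0.196, 0.981, -0.001]
contact_force: [0.3, 0.1, 0.4]
gripper_width: 1.0
grasp_force: 0.0
```

>>> send_rows(
  slide=[
    [0,0,-20],
    [0,0,-40],
    [0,0,-50],
    [0,0,-50],
    [0,0,-50],
    [0,0,-50],
    [0,0,-50],
    [0,0,-50],
  ],
  roll=[0,0,0,0,0,0,0,0],
  claw=[1,1,1,1,1,1,1,1],
)

```text
t: 15.83
eef_pos: [0.5726, -0.2829, 0.2395]
tool_rot: [-0.001, -0.196, 0.981, 0.001]
contact_force: [0.5, -1.0, -0.7]
gripper_width: 1.0
grasp_force: 0.0
```

```bash
python3 - <<'E'
from h import *
p,r,o=pose();print(o['t'],p,o['contact_force'])
w=bot.read_camera('wrist');s=bot.read_camera('scene')[140:260,140:310]
a=cv2.resize(w,(400,300));b=cv2.resize(s,(400,300),interpolation=cv2.INTER_CUBIC)
cv2.imwrite('pics/c5.png',np.hstack([a,b])[:,:,::-1])
E
```

```text
15.8333 [ 0.5726 -0.2829  0.2395] [ 0.4765 -1.0105 -0.6855]
```

View pics/c5.png

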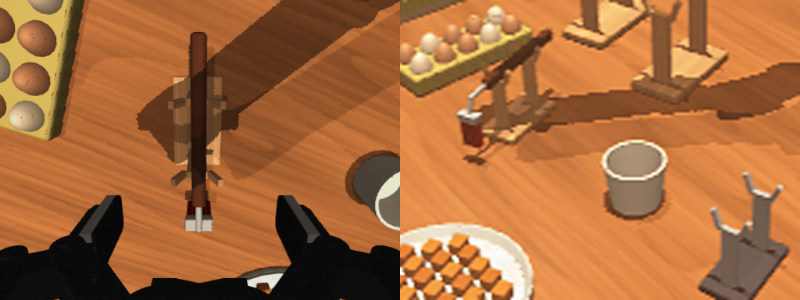

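The brush lies centred in both forks of the small rest, with the handle along (199,35) to (199,205) and the head hanging at (198,220). The pot stands upright and the gripper is clear.

```bash
python3 -c "from station import bot;print(bot.hand_in())"
```

```text
the job is handed in; nothing more can be done
None
```

I dipped the brush about 35 mm below the pot's rim for over a second, lifted it clear, laid it centrally in both forks of the smallest wooden rest, and handed the job in at about 16 s; the judge's verdict was not shown.

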